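# Transfer a row of drive parts to the assembly rack in reverse order

## Robot

A 7-joint arm with a two-finger parallel gripper is mounted at the origin on a cart in front of the work surface, level with it; the furniture and walls round the work are solid. World frame = base frame: x ahead of the robot, y to its left, z up, the work surface at z = 0. Lengths are in m, angles in rad, forces in N, time in s.
With the tool pointing down it reaches from about 0.425 to 0.875 m from the base axis. Payload 8.4 kg.
Tool frame: the origin (TCP) lies on the centre line of the jaws, within the pads' length; the fingertips stand 11 mm ahead of it and the grasp point (between the pads) lies 8 mm behind it; z points along the fingers, y is the line along which they close (so a half turn about z gives the same grasp; the last joint's range is limited). The gripper opens to 85 mm and grips with 20 to 120 N. Pads are 22 mm wide; open, the fingers measure 114 mm over their backs; the gripper's body (76 mm by 85 mm) begins 54 mm behind the grasp point. The pads swing forward as they close: fully open they stand 13 mm farther back than shut.
Start: joints at [1.179, 0.333, 0.04, 1.465, -0.013, 1.343, -0.059], TCP at [0.188, -0.622, 0.242] pointing down, gripper open.
Joint ranges: [-2.58, 2.58], [-0.38, 2.09], [-1.3, 1.39], [0.25, 2.4], [-1.5, 4.64], [0.08, 2.09], [-2.65, 2.65]. Speed limits (rad/s): [2.22, 2.22, 2.79, 2.79, 3.14, 3.14, 3.14].

## Interface

Orientations are given as a rotation vector (axis times angle).
In Python, from plant import env, optics gives the robot as it stands. The module is installed in compiled form; this text tells all that it offers.
- The arm moves only by the tool servo_tool, never from a script. Its argument "plan" is a list of rows, each a list of 4 numbers: the shift along the tool's x, y, z as a fraction of full scale, then the turn about the tool's z as a fraction of full scale. A call has 1 to 5 rows; each row is the pose to reach, as a shift and turn from the pose commanded when the call began, along the tool's axes at that moment, turning the shorter way round; what a row does not reach only later rows make up. Full scale, the value 1, is 0.08 m for a shift and pi rad for a turn. A row lasts 1/12 s, in which the tool goes at most 41.7 mm and 7.16 degrees, less where a joint would pass 70% of its speed; a pose out of reach is approached as far as the arm can. A call with a number of a shift or a turn outside -1 to 1 is refused whole. A call with a gripper value outside its range is refused whole. "fingers" is the opening in per cent of the stroke, from 0 (shut) to 100 (fully open), set as the call begins (left out, the last holds). The fingers move at their own pace and stop on an object; "grip_force" is the grip in N (left out, the last holds). Time passes only in rows, so rows that repeat a pose let the fingers close. It gives the time, the measured TCP pose, the force, the opening and the grip force at its end, in the units of the state.
- env.get_state(): the state, without advancing time (a new reading comes with each control period).
- optics.read_camera(name): name is "side" or "top" or "wrist"; returns (picture, depth): 480x640x3 uint8, red, green, blue; 480x640 float32, m along the optical axis (not along the pixel's ray), 0 where there is no reading.
- optics.camera_info(name): a dict with "K" (3x3 intrinsics, pixels), "rvec" (rotation vector, rad) and "tvec" (3), from world to camera coordinates, as OpenCV has them. Camera axes: x right, y down, z forward; pixel columns grow to the right and rows downward; lengths in m; the calibration is good to about 2 mm. The wrist camera is an equidistant fisheye: a pixel r from the principal point sees the ray r / f radians off the axis. A picture is of the moment at which its call begins: read the wrist's pose just before it. camera_info takes no time and is no camera call; for the wrist camera it gives the pose at the moment of the call.
- env.job_done(): hands the job in; it is judged then, once.
The state is a dict: "clock": time; "joint_pos": joint angles; "dq": joint speeds; "tau": joint torques, N m; "tool_pos": TCP position; "ee_rot": TCP orientation; "contact_force": force on the tool from outside, world axes, zero at the start; "torque": the same for the moment, N m; "gripper_width": finger opening in m; "grasp_force": force on a finger pad.
Only numpy, scipy, OpenCV 4.12 (cv2) and the standard library are available. Lean on these libraries where they do the work, as an engineer would, in place of code of your own. Each camera call takes 0.05 s, during which the arm holds its last target. There are 200 camera calls.

## Task

The four parts in the grey rack stand in the order in which they were taken off the machine, counted from the rack's red end block. Move them to the empty blue rack in the reverse order, ready for refitting: the part farthest from the grey rack's red block goes in the bay next to the blue rack's red block, and so on, until the part next to the grey rack's red block stands in the blue rack's bay farthest from its red block. Stand every part upright on the green pad, in the middle of its bay, and let go of it.

Things in the scene. Friction and masses are not known exactly. Their poses are not given: they have to be found in the camera images.
- fan_center (a point): the black square 40 mm cooling fan, 40 x 40 x 22 mm, lying flat, fan blades up (grip it within its lowest 20 mm, across two opposite flat sides, which face along its x and y axes). Point: its centre, half-way up, 11 mm above its underside; z up. At the start it stands upright near the middle of a bay of the grey rack, turned at most 0.12 rad from the rack.
- capacitor_center (a point): the dark blue upright can capacitor with a pale top, diameter 35 mm, height 50 mm. Point: its centre, half-way up, 25 mm above its underside; z up. At the start it stands upright near the middle of a bay of the grey rack, turned at most 0.12 rad from the rack.
- relay_center (a point): the cream box-shaped relay with a black foot, 22 mm (along its x) x 28 mm (along its y) x 34 mm high. Point: its centre, half-way up, 17 mm above its underside; z up. At the start it stands upright near the middle of a bay of the grey rack, turned at most 0.12 rad from the rack.
- coupling_center (a point): the silver upright cylinder (shaft coupling) with a bore in its top, diameter 29 mm, height 30 mm. Point: its centre, half-way up, 15 mm above its underside; z up. At the start it stands upright near the middle of a bay of the grey rack, turned at most 0.12 rad from the rack.
- pad_fan: fixed green rubber pad, 58 x 58 x 8 mm, of the grey rack's bay in which the fan stands at the start. Origin: centre of its underside, 6 mm above the counter (pad top 8 mm higher). x across the row, y along it. The four pads lie in a row, centres 64 mm apart; 3 mm dividers between them stand 12 mm above the pads; bays are open to front and back. Neighbours are close: grip across the row.
- pad_capacitor: fixed green rubber pad, 58 x 58 x 8 mm, of the grey rack's bay in which the capacitor stands at the start. Origin: centre of its underside, 6 mm above the counter (pad top 8 mm higher). x across the row, y along it. The four pads lie in a row, centres 64 mm apart; 3 mm dividers between them stand 12 mm above the pads; bays are open to front and back. Neighbours are close: grip across the row.
- pad_relay: fixed green rubber pad, 58 x 58 x 8 mm, of the grey rack's bay in which the relay stands at the start. Origin: centre of its underside, 6 mm above the counter (pad top 8 mm higher). x across the row, y along it. The four pads lie in a row, centres 64 mm apart; 3 mm dividers between them stand 12 mm above the pads; bays are open to front and back. Neighbours are close: grip across the row.
- pad_coupling: fixed green rubber pad, 58 x 58 x 8 mm, of the grey rack's bay in which the coupling stands at the start. Origin: centre of its underside, 6 mm above the counter (pad top 8 mm higher). x across the row, y along it. The four pads lie in a row, centres 64 mm apart; 3 mm dividers between them stand 12 mm above the pads; bays are open to front and back. Neighbours are close: grip across the row.
- red_end: the fixed red end block, 60 x 14 x 30 mm, at one end of the grey rack (the other end has a like block in grey). Which end is red varies. Origin: centre of its underside, 6 mm above the counter; it lies in line with the row of pads, and the pad centres are 41, 105, 169 and 233 mm from it.
- blue_rack: fixed empty rack, blue base 300 mm (y) x 84 mm (x), left or right of the grey one, yaw within 0.3 rad. Four bays like the grey rack's, 61 mm clear between dividers. Red end block (top 36 mm above counter) at its +y end, grey one at -y. Origin: rack centre at counter level. Bay centres: x = 0, y = +96 mm (next to red), +32, -32, -96 mm; pad tops, where parts stand, at z = 14 mm.
Mind the look-alikes: they are no part of the job. What is shaped like the part that bears relay_center but pink or purple is not meant.

How it is judged:
At the end, for the whole second after the job is handed in: All four parts are upright (0.12 rad), at rest on the pads of the blue rack, in reverse order: first from the grey rack's red block is last from the blue one's. Centres within 13 mm of the bay centre along the rack, 15 mm across, and 4 mm of standing height (((horizontal distance between pad_fan and red_end between 0.011 and 0.071 m and y of fan_center in the frame of blue_rack between -0.109 and -0.083 m) or (horizontal distance between pad_fan and red_end between 0.075 and 0.135 m and y of fan_center in the frame of blue_rack between -0.045 and -0.019 m) or (horizontal distance between pad_fan and red_end between 0.139 and 0.199 m and y of fan_center in the frame of blue_rack between 0.019 and 0.045 m) or (horizontal distance between pad_fan and red_end between 0.203 and 0.263 m and y of fan_center in the frame of blue_rack between 0.083 and 0.109 m)) and x of fan_center in the frame of blue_rack between -0.015 and 0.015 m and z of fan_center in the frame of blue_rack between 0.021 and 0.029 m and angle between each of fan_center, capacitor_center, relay_center, coupling_center's own z axis and vertical below 0.12 rad and linear speed of each of fan, capacitor, relay, coupling below 0.02 m/s and ((horizontal distance between pad_capacitor and red_end between 0.011 and 0.071 m and y of capacitor_center in the frame of blue_rack between -0.109 and -0.083 m) or (horizontal distance between pad_capacitor and red_end between 0.075 and 0.135 m and y of capacitor_center in the frame of blue_rack between -0.045 and -0.019 m) or (horizontal distance between pad_capacitor and red_end between 0.139 and 0.199 m and y of capacitor_center in the frame of blue_rack between 0.019 and 0.045 m) or (horizontal distance between pad_capacitor and red_end between 0.203 and 0.263 m and y of capacitor_center in the frame of blue_rack between 0.083 and 0.109 m)) and x of capacitor_center in the frame of blue_rack between -0.015 and 0.015 m and z of capacitor_center in the frame of blue_rack between 0.035 and 0.043 m and ((horizontal distance between pad_relay and red_end between 0.011 and 0.071 m and y of relay_center in the frame of blue_rack between -0.109 and -0.083 m) or (horizontal distance between pad_relay and red_end between 0.075 and 0.135 m and y of relay_center in the frame of blue_rack between -0.045 and -0.019 m) or (horizontal distance between pad_relay and red_end between 0.139 and 0.199 m and y of relay_center in the frame of blue_rack between 0.019 and 0.045 m) or (horizontal distance between pad_relay and red_end between 0.203 and 0.263 m and y of relay_center in the frame of blue_rack between 0.083 and 0.109 m)) and x of relay_center in the frame of blue_rack between -0.015 and 0.015 m and z of relay_center in the frame of blue_rack between 0.027 and 0.035 m and ((horizontal distance between pad_coupling and red_end between 0.011 and 0.071 m and y of coupling_center in the frame of blue_rack between -0.109 and -0.083 m) or (horizontal distance between pad_coupling and red_end between 0.075 and 0.135 m and y of coupling_center in the frame of blue_rack between -0.045 and -0.019 m) or (horizontal distance between pad_coupling and red_end between 0.139 and 0.199 m and y of coupling_center in the frame of blue_rack between 0.019 and 0.045 m) or (horizontal distance between pad_coupling and red_end between 0.203 and 0.263 m and y of coupling_center in the frame of blue_rack between 0.083 and 0.109 m)) and x of coupling_center in the frame of blue_rack between -0.015 and 0.015 m and z of coupling_center in the frame of blue_rack between 0.025 and 0.033 m); the robot touches nothing.
It also fails if it takes over 99 s, if anything falls off the work surface, if the arm or the gripper's body presses on something with over 40 N, if the wrist force passes 120 N, or if a joint passes its speed limit or range.

## Working session

There is one attempt and no reset: what is moved stays moved. The work goes in short steps, Python scripts to look and compute and a tool call to move; the robot and the scene stay as the last step left them, time stands still between calls to the robot, and variables do not carry over. Pictures are saved under pics/ and viewed, at most 14 in all, crops included, and the job is handed in when it is done.

Besides the shell and the picture viewer there is one more tool, called after "Call:" in YAML: its name, and indented under it one key for each argument. servo_tool: Moves the arm, as the interface text tells. Shift numbers are shares of 0.08 m and turn numbers shares of pi rad, none past 1 either way. Its arguments: {"type":"object","properties":{"plan":{"type":"array","items":{"type":"array","items":{"type":"number"}}},"fingers":{"type":"number"},"grip_force":{"type":"number"}},"required":["plan"]}

```bash
mkdir -p pics; python3 - <<'E'
from plant import env, optics
import cv2,numpy as np
s=env.get_state();print(s)
for n in("side","top"):
    p,d=optics.read_camera(n);cv2.imwrite(f"pics/{n}0.png",p[:,:,::-1]);np.savez(f"{n}0.npz",p=p,d=d)
    print(n,optics.camera_info(n),(d>0).mean())
print(optics.camera_info("wrist"))
E
```

```text
{'clock': 0.0, 'joint_pos': array([ 1.17879933,  0.33393593,  0.03985724,  1.46627638, -0.01340345,
        1.34330578, -0.05854659]), 'dq': array([-0.00065836,  0.00049435,  0.00043887, -0.00035102,  0.00015021,
        0.00096416, -0.00053388]), 'tau': array([-1.42981124e-03, -6.58559990e+01,  1.36453506e+00, -4.05566955e+01,
        1.66517752e-02,  1.26084813e-02, -1.10480704e-05]), 'tool_pos': array([ 0.18746649, -0.62191616,  0.24140235]), 'ee_rot': array([-3.10639184e+00, -4.57970386e-01,  5.41915712e-04]), 'contact_force': array([-0.01017386,  0.56966752, -0.08762511]), 'torque': array([0.00762744, 0.03516673, 0.02599   ]), 'grasp_force': 0.0, 'gripper_width': 0.08541267548273511}
side {'K': array([[487.79596349,   0.        , 315.89522362],
       [  0.        , 487.79596349, 231.93150076],
       [  0.        ,   0.        ,   1.        ]]), 'rvec': array([ 0.07133411,  2.61922529, -1.72369602]), 'tvec': array([0.50057563, 0.05432679, 0.94005941])} 0.9958821614583333
top {'K': array([[540.76734714,   0.        , 319.4763403 ],
       [  0.        , 540.76734714, 245.41817951],
       [  0.        ,   0.        ,   1.        ]]), 'rvec': array([ 2.2282445 , -2.17236113,  0.04541475]), 'tvec': array([-0.01203386,  0.48115068,  1.30151879])} 0.9960026041666666
{'K': array([[371.64829954,   0.        , 323.76218132],
       [  0.        , 371.64829954, 236.93234106],
       [  0.        ,   0.        ,   1.        ]]), 'rvec': array([-2.30004453,  1.70858488,  0.28468436]), 'tvec': array([-0.64860364, -0.04165428,  0.38005588])}
```

View pics/top0.png

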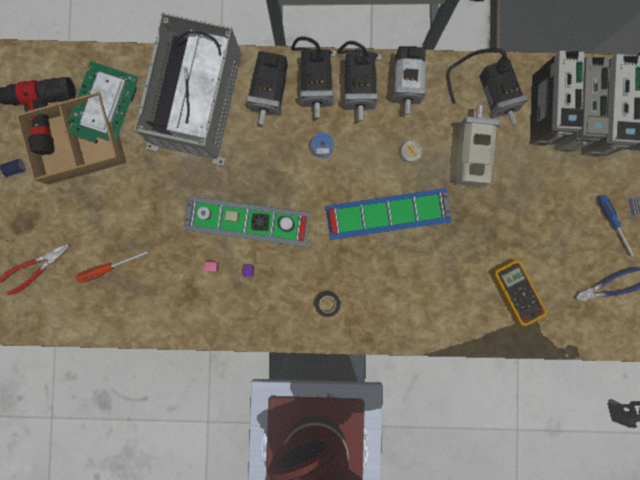

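View pics/side0.png

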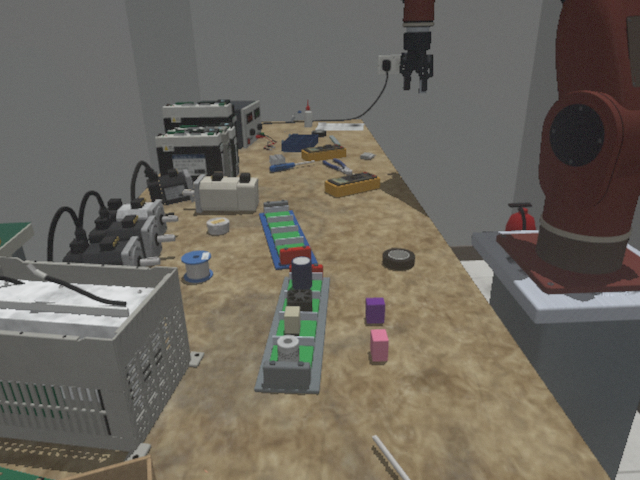

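The top view shows the grey rack at left (187–308, 200–243), with its red block at the right end (303,228). Counted from red, the parts are capacitor (286,224), fan (261,221), relay (231,216) and coupling (204,213). The blue rack's red block is at its left end (332,222).

Relay candidates are the cream one in the rack (231,216), the pink one (210,267) and the purple one (248,271). Only the cream one with the black foot fits. I'll confirm that in a crop while measuring.

```bash
cat > h.py <<'E'
import cv2,numpy as np
from plant import env, optics
from scipy.spatial.transform import Rotation as R
def cast(n,px,z):
    i=optics.camera_info(n);M=R.from_rotvec(i["rvec"]).as_matrix();c=-M.T@i["tvec"];K=i["K"]
    px=np.atleast_2d(px).astype(float)
    d=np.c_[(px[:,0]-K[0,2])/K[0,0],(px[:,1]-K[1,2])/K[1,1],np.ones(len(px))]@M
    return c+d*((z-c[2])/d[:,2])[:,None]
E
python3 - <<'E'
from h import *
f=np.load("top0.npz");p=f["p"];d=f["d"]
hsv=cv2.cvtColor(p,cv2.COLOR_RGB2HSV)
def blobs(m,box,amin=30):
    x0,y0,x1,y1=box;k=np.zeros_like(m);k[y0:y1,x0:x1]=m[y0:y1,x0:x1]
    n,l,s,c=cv2.connectedComponentsWithStats(k)
    return [(l==j,s[j],c[j]) for j in range(1,n) if s[j][4]>=amin]
g=cv2.inRange(hsv,(50,100,60),(75,255,255))
print("green blue-rack")
for m,s,c in blobs(g,(320,180,460,250)):
    q=cv2.minAreaRect(np.argwhere(m)[:,::-1].astype(np.float32));w=cast("top",q[0],.014)[0];print(s,q,w.round(4))
print("green grey-rack")
for m,s,c in blobs(g,(180,190,315,250)): print(s,c)
r=cv2.inRange(hsv,(0,120,80),(8,255,255))|cv2.inRange(hsv,(172,120,80),(180,255,255))
for m,s,c in blobs(r,(180,180,460,250),20): print("red",s,c,cast("top",c,.036).round(4))
# parts by depth height
i=optics.camera_info("top");M=R.from_rotvec(i["rvec"]).as_matrix();K=i["K"]
v,u=np.mgrid[:480,:640];P=(np.dstack([(u-K[0,2])/K[0,0]*d,(v-K[1,2])/K[1,1]*d,d])-i["tvec"])@M
Z=P[:,:,2]
for m,s,c in blobs(((Z>.031)).astype(np.uint8),(180,190,460,250),20):
    q=cv2.minAreaRect(np.argwhere(m)[:,::-1].astype(np.float32));z=np.median(Z[m]);print("high",s,q,"z",z.round(3),cast("top",q[0],z)[0].round(4))
print(cast("top",[[210,267],[248,271]],.034))
cv2.imwrite("pics/crop.png",cv2.resize(p[190:290,180:320,::-1],(784,560),interpolation=cv2.INTER_CUBIC))
E
```

```text
green blue-rack
[416 195  26  26 520] ((428.25, 207.25), (22.627416610717773, 23.05168342590332), 81.8698959350586) [ 0.5804 -0.2612  0.014 ]
[389 199  27  25 525] ((402.0606384277344, 211.14451599121094), (22.808578491210938, 23.188722610473633), 81.25383758544922) [ 0.5694 -0.1978  0.014 ]
[363 203  26  25 534] ((375.76995849609375, 214.88999938964844), (22.910261154174805, 23.334524154663086), 81.8698959350586) [ 0.5586 -0.1343  0.014 ]
[337 206  26  26 536] ((349.5664367675781, 218.6820526123047), (22.960636138916016, 23.416805267333984), 81.25383758544922) [ 0.5478 -0.071   0.014 ]
green grey-rack
[194 203  26  26 380] [207.63421053 216.14473684]
[220 206  26  27 399] [233.21553885 219.91729323]
[247 210  26  26 285] [258.39649123 223.35438596]
[273 213  26  27 360] [284.72777778 227.58055556]
red [329 209   8  25 110] [332.52727273 220.73636364] [[ 0.5398 -0.0294  0.036 ]]
red [299 216   8  25 107] [302.1682243  227.92523364] [[0.5208 0.0424 0.036 ]]
high [442 192   9  25 153] ((446.0, 204.0), (24.0, 8.0), 90.0) z 0.037 [ 0.5866 -0.2988  0.0368]
high [184 200  10  25 156] ((188
[... 434 characters left out ...]
367]
high [225 211  14  11 125] ((231.33078002929688, 215.8538818359375), (13.02364730834961, 9.550674438476562), 7.125016689300537) z 0.048 [0.5442 0.2098 0.0483]
high [251 213  18  18 268] ((259.71722412109375, 221.6106719970703), (16.749113082885742, 16.6585750579834), 5.19442892074585) z 0.036 [0.5334 0.1439 0.0355]
high [279 216  15  17 193] ((286.5000305175781, 223.50003051757812), (15.55634880065918, 14.142135620117188), 45.0) z 0.065 [0.5281 0.0782 0.0648]
high [297 216  10  25 146] ((301.4461669921875, 227.9307861328125), (6.821910381317139, 24.558876037597656), 7.125016689300537) z 0.037 [0.5207 0.0441 0.0369]
[[0.42237868 0.25896466 0.034     ]
 [0.41517938 0.1683963  0.034     ]]
```

View pics/crop.png

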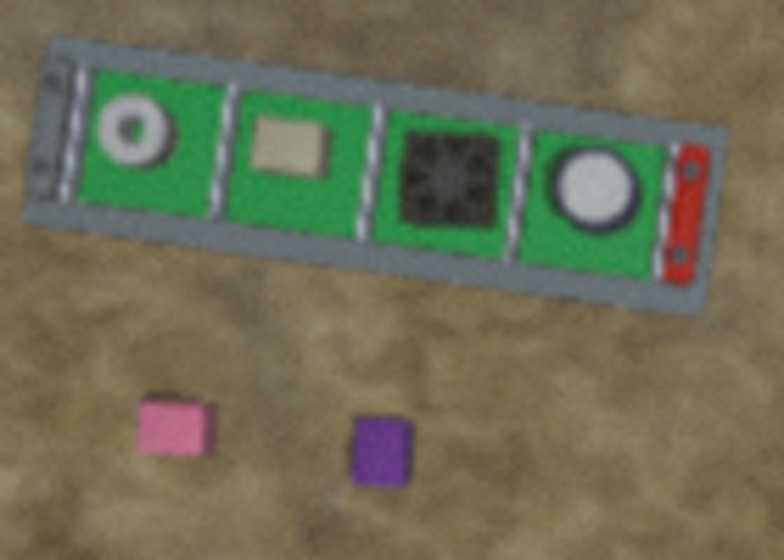

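The crop confirms it: the cream relay is in the grey rack at (231,216), and the pink and purple boxes lie outside it. The measured pad pitch is 64.3 mm and the part tops match the stated heights. I'll move parts starting from the red end, so nothing is carried over another part, with the capacitor first.

Call:
servo_tool:
  plan:
    - [0.3,-0.2,0,0]
    - [0.65,-0.5,0,0]
    - [1,-0.8,0,0]
  fingers: 100
  grip_force: 50

```text
clock: 0.35
tool_pos: [0.2456, -0.537, 0.2414]
ee_rot: [-3.107, -0.455, 0.001]
contact_force: [1.1, 0.7, -0.4]
gripper_width: 0.085
grasp_force: 0.0
```

Call:
servo_tool:
  plan:
    - [0.33,-0.3,0,0]
    - [0.66,-0.6,0,0]
    - [1,-0.9,0,0]

```text
clock: 0.6
tool_pos: [0.3019, -0.4442, 0.242]
ee_rot: [-3.108, -0.458, 0.001]
contact_force: [0.3, -0.9, -0.0]
gripper_width: 0.0855
grasp_force: 0.0
```

Call:
servo_tool:
  plan:
    - [0.33,-0.33,0,0]
    - [0.66,-0.66,0,0]
    - [1,-1,0,0]

```text
clock: 0.85
tool_pos: [0.3553, -0.3446, 0.2421]
ee_rot: [-3.108, -0.458, 0.001]
contact_force: [0.8, -0.1, -0.7]
gripper_width: 0.0852
grasp_force: 0.0
```

Call:
servo_tool:
  plan:
    - [0.33,-0.33,0,0]
    - [0.66,-0.66,0,0]
    - [1,-1,0,0]

```text
clock: 1.1
tool_pos: [0.4088, -0.2449, 0.2422]
ee_rot: [3.108, 0.458, -0.0]
contact_force: [2.3, -0.1, -0.3]
gripper_width: 0.0852
grasp_force: 0.0
```

Call:
servo_tool:
  plan:
    - [0.33,-0.33,0,0]
    - [0.66,-0.66,0,0]
    - [1,-1,0,0]

```text
clock: 1.35
tool_pos: [0.4623, -0.1453, 0.2422]
ee_rot: [3.108, 0.458, -0.0]
contact_force: [-0.0, -0.3, 0.7]
gripper_width: 0.0854
grasp_force: 0.0
```

Call:
servo_tool:
  plan:
    - [0.33,-0.33,0,-0.05]
    - [0.66,-0.66,0,-0.09]
    - [1,-1,0,-0.13]
    - [1,-1,0,-0.16]
    - [1,-1,0,-0.19]

```text
clock: 1.77
tool_pos: [0.5161, -0.0442, 0.242]
ee_rot: [-2.827, -1.368, 0.0]
contact_force: [-0.5, -1.4, 0.3]
gripper_width: 0.0858
grasp_force: 0.0
```

```bash
cat >> h.py <<'E'
def need(x,y,z,yaw):
    "shift/turn in servo units from the present pose to TCP (x,y,z) with tool y at world angle yaw"
    s=env.get_state();Q=R.from_rotvec(s["ee_rot"]).as_matrix();a=np.arctan2(Q[1,1],Q[0,1])
    t=-(yaw-a);t=(t+np.pi)%(2*np.pi)-np.pi
    print("t",round(s["clock"],2),"tcp",s["tool_pos"].round(4),"yaw",a.round(3),"q7",s["joint_pos"][6].round(2),"w",round(s["gripper_width"],4),
      "need",(Q.T@(np.array([x,y,z])-s["tool_pos"])/.08).round(3),"turn",(t/np.pi).round(4))
E
python3 -c "
from h import *
need(.528,.078,.16,-.1145)"
```

```text
t 1.77 tcp [ 0.5161 -0.0442  0.242 ] yaw -0.67 q7 -0.71 w 0.0858 need [ 1.29  -0.83   1.026] turn -0.1767
```

Call:
servo_tool:
  plan:
    - [0.3,-0.2,0,-0.035]
    - [0.6,-0.4,0.1,-0.07]
    - [0.9,-0.6,0.2,-0.105]
    - [1,-0.8,0.3,-0.14]
    - [1,-0.83,0.3,-0.177]

```text
clock: 2.18
tool_pos: [0.5125, 0.0612, 0.2167]
ee_rot: [-2.342, -2.089, 0.002]
contact_force: [-0.6, 0.1, 0.2]
gripper_width: 0.0854
grasp_force: 0.0
```

```bash
python3 -c "
from h import *
need(.528,.078,.16,-.1145)
i=optics.camera_info('wrist')
p,d=optics.read_camera('wrist');cv2.imwrite('pics/w1.png',p[:,:,::-1]);np.savez('w1.npz',p=p,d=d,rv=i['rvec'],tv=i['tvec'])"
```

```text
t 2.18 tcp [0.5125 0.0612 0.2167] yaw -0.114 q7 -0.38 w 0.0854 need [0.23  0.17  0.708] turn 0.0001
```

View pics/w1.png

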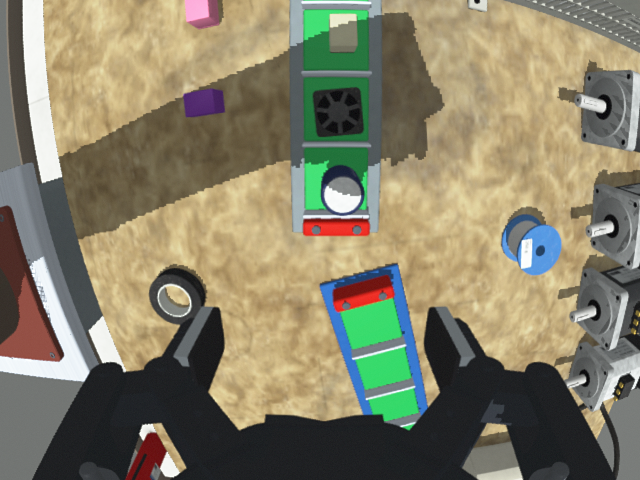

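The wrist view shows the capacitor top at (343,192), the fan at (338,111), the relay at (343,33) and the blue rack's red block at (363,293). I'll cast these with the fisheye model to check them against the top view.

```bash
cat >> h.py <<'E'
def wcast(px,z,rv,tv):
    K=optics.camera_info("wrist")["K"];M=R.from_rotvec(rv).as_matrix();c=-M.T@tv
    q=(np.atleast_2d(px)-[K[0,2],K[1,2]])/K[0,0];r=np.hypot(*q.T)
    d=np.c_[q*(np.sin(r)/np.maximum(r,1e-9))[:,None],np.cos(r)]@M
    return c+d*((z-c[2])/d[:,2])[:,None]
def blob(m,box):
    x0,y0,x1,y1=box;k=np.zeros_like(m);k[y0:y1,x0:x1]=m[y0:y1,x0:x1]
    n,l,s,c=cv2.connectedComponentsWithStats(k);j=1+s[1:,4].argmax()
    return (l==j).astype(np.uint8)
E
python3 - <<'E'
from h import *
f=np.load("w1.npz");p=f["p"];rv,tv=f["rv"],f["tv"];hsv=cv2.cvtColor(p,cv2.COLOR_RGB2HSV)
def rect(m,z):
    P=cv2.findContours(m,0,1)[0][0].reshape(-1,2)
    W=wcast(P,z,rv,tv)[:,:2].astype(np.float32);return cv2.minAreaRect(W)
pale=cv2.inRange(hsv,(0,0,120),(180,60,255))
print("cap",rect(blob(pale,(322,168,365,212)),.064))
dark=cv2.inRange(hsv,(0,0,0),(180,255,75))
dark=cv2.morphologyEx(dark,cv2.MORPH_CLOSE,np.ones((5,5)))
print("fan",rect(blob(dark,(310,82,368,141)),.036))
r=cv2.inRange(hsv,(0,150,80),(8,255,255))|cv2.inRange(hsv,(172,150,80),(180,255,255))
print("redtop",rect(blob(r,(300,225,375,240)),.036))
g=cv2.inRange(hsv,(50,120,60),(75,255,255))
for b in((330,290,410,357),(350,345,420,405)):print("pad",rect(blob(g,b),.014))
E
```

```text
cap ((0.5285775661468506, 0.0815613865852356), (0.026414047926664352, 0.028222819790244102), 83.79802703857422)
fan ((0.5333565473556519, 0.14595697820186615), (0.03923516348004341, 0.03935065120458603), 89.04866027832031)
redtop ((0.5208165049552917, 0.04432007297873497), (0.009279735386371613, 0.058434225618839264), 83.53961944580078)
pad ((0.5476614236831665, -0.071099191904068), (0.056848663836717606, 0.05035855248570442), 9.674901962280273)
pad ((0.5587557554244995, -0.1347450315952301), (0.05622066184878349, 0.0488499216735363), 10.08210563659668)
```

The two views agree to within 1–3 mm. Descending on the capacitor.

Call:
servo_tool:
  plan:
    - [0.13,0.08,0.3,0]
    - [0.256,0.166,0.65,0]
    - [0.256,0.166,1,0]

```text
clock: 2.48
tool_pos: [0.5316, 0.0766, 0.138]
ee_rot: [2.358, 2.075, 0.004]
contact_force: [-0.7, 0.6, -0.2]
gripper_width: 0.0854
grasp_force: 0.0
```

Call:
servo_tool:
  plan:
    - [0,0,0.3,0]
    - [0,0,0.6,0]
    - [0,0,0.8,0]
    - [0,0,1,0]

```text
clock: 2.82
tool_pos: [0.5298, 0.0745, 0.0568]
ee_rot: [-2.36, -2.073, 0.002]
contact_force: [-0.3, 0.0, -0.0]
gripper_width: 0.0855
grasp_force: 0.0
```

Call:
servo_tool:
  plan:
    - [0,0,0.13,0]
    - [0,0,0.26,0]
    - [0,0,0.26,0]

```text
clock: 3.07
tool_pos: [0.5292, 0.0748, 0.0358]
ee_rot: [-2.357, -2.075, 0.003]
contact_force: [0.1, 0.5, -0.2]
gripper_width: 0.0856
grasp_force: 0.0
```

Call:
servo_tool:
  plan:
    - [0,0,0,0]
    - [0,0,0,0]
    - [0,0,0,0]
    - [0,0,0,0]
    - [0,0,0,0]
  fingers: 0

```text
clock: 3.48
tool_pos: [0.5307, 0.0755, 0.0385]
ee_rot: [2.355, 2.077, 0.002]
contact_force: [-0.0, -0.3, 4.2]
gripper_width: 0.034
grasp_force: 49.4
```

Call:
servo_tool:
  plan:
    - [0,0,0,0]
    - [0,0,0,0]
    - [0,0,0,0]
    - [0,0,0,0]
    - [0,0,0,0]

```text
clock: 3.9
tool_pos: [0.5307, 0.0755, 0.0385]
ee_rot: [2.355, 2.077, 0.001]
contact_force: [-1.6, -1.5, 6.2]
gripper_width: 0.0338
grasp_force: 49.5
```

Call:
servo_tool:
  plan:
    - [0,0,-0.1,0]
    - [0,0,-0.35,0]
    - [0,0,-0.65,0]
    - [0,0,-0.9,0]
    - [0,0,-1,0]

```text
clock: 4.32
tool_pos: [0.5314, 0.0759, 0.1208]
ee_rot: [2.354, 2.077, 0.005]
contact_force: [0.3, 0.8, -1.0]
gripper_width: 0.0341
grasp_force: 49.8
```

```bash
python3 -c "
from h import *
need(.5803,-.2607,.11,.170)
i=optics.camera_info('wrist')
p,d=optics.read_camera('wrist');cv2.imwrite('pics/w2.png',p[:,:,::-1]);np.savez('w2.npz',p=p,d=d,rv=i['rvec'],tv=i['tvec'])"
```

```text
t 4.32 tcp [0.5314 0.0759 0.1208] yaw -0.125 q7 -0.5 w 0.0341 need [-4.098  1.13   0.136] turn -0.0939
```

View pics/w2.png

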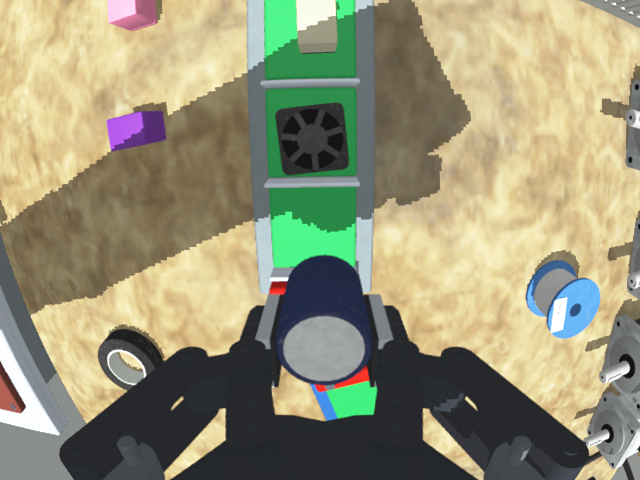

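The capacitor is held upright, with its pale top at (323,350). Next I'll find its offset from the TCP.

```bash
cat >> h.py <<'E'
def off(px,z,f):
    s=env.get_state();Q=R.from_rotvec(s["ee_rot"]).as_matrix();w=wcast(px,z,f["rv"],f["tv"])[0]
    print("pos",w.round(4),"offset in tool mm",((Q.T@(w-s["tool_pos"]))*1e3).round(1))
E
python3 -c "
from h import *
f=np.load('w2.npz');hsv=cv2.cvtColor(f['p'],cv2.COLOR_RGB2HSV)
m=blob(cv2.inRange(hsv,(0,0,110),(180,40,255)),(270,310,375,390))
P=cv2.findContours(m,0,1)[0][0].reshape(-1,2);c=cv2.minEnclosingCircle(P);print(c)
off(c[0],.146,f)"
```

```text
((323.5, 348.5), 40.749332427978516)
pos [0.5317 0.0829 0.146 ] offset in tool mm [  7.1  -0.8 -25. ]
```

Call:
servo_tool:
  plan:
    - [-0.1,0.03,0,0]
    - [-0.35,0.1,0,0]
    - [-0.65,0.19,0,0]
    - [-1,0.28,0,0]

```text
clock: 4.7
tool_pos: [0.5415, -0.0073, 0.116]
ee_rot: [-2.353, -2.079, 0.002]
contact_force: [0.3, -0.7, -0.2]
gripper_width: 0.034
grasp_force: 49.8
```

Call:
servo_tool:
  plan:
    - [-0.33,0.09,0,0]
    - [-0.66,0.19,0,0]
    - [-1,0.28,0,0]

```text
clock: 4.95
tool_pos: [0.5536, -0.0909, 0.1157]
ee_rot: [-2.355, -2.077, 0.003]
contact_force: [-0.1, -0.7, -1.9]
gripper_width: 0.0336
grasp_force: 49.8
```

Call:
servo_tool:
  plan:
    - [-0.33,0.09,0,0]
    - [-0.66,0.19,0,0]
    - [-1,0.28,0,0]

```text
clock: 5.2
tool_pos: [0.5657, -0.173, 0.1156]
ee_rot: [-2.355, -2.077, 0.002]
contact_force: [0.0, 0.2, -0.2]
gripper_width: 0.0337
grasp_force: 49.8
```

Call:
servo_tool:
  plan:
    - [-0.33,0.09,0,-0.02]
    - [-0.66,0.19,0,-0.045]
    - [-0.9,0.26,0,-0.07]
    - [-1,0.28,0,-0.094]
    - [-1,0.28,0,-0.094]

```text
clock: 5.62
tool_pos: [0.5773, -0.2569, 0.1151]
ee_rot: [-2.024, -2.4, 0.003]
contact_force: [-0.0, -0.4, 0.1]
gripper_width: 0.0335
grasp_force: 49.8
```

```bash
python3 -c "
from h import *
need(.5812,-.2661,.039,.170)"
```

```text
t 5.62 tcp [ 0.5773 -0.2569  0.1151] yaw 0.169 q7 0.34 w 0.0335 need [-0.122  0.032  0.951] turn -0.0002
```

Call:
servo_tool:
  plan:
    - [-0.08,0.02,0.2,0]
    - [-0.122,0.032,0.45,0]
    - [-0.122,0.032,0.7,0]
    - [-0.122,0.032,0.87,0]
    - [-0.122,0.032,0.93,0]

```text
clock: 6.03
tool_pos: [0.5814, -0.2608, 0.0393]
ee_rot: [-2.022, -2.398, 0.002]
contact_force: [-0.2, -0.8, -1.6]
gripper_width: 0.0337
grasp_force: 49.7
```

Call:
servo_tool:
  plan:
    - [0,0,0.01,0]
    - [0,0,0.02,0]
    - [0,0,0.02,0]

```text
clock: 6.28
tool_pos: [0.5839, -0.2623, 0.0424]
ee_rot: [2.024, 2.401, 0.001]
contact_force: [-0.6, -0.7, 0.1]
gripper_width: 0.0337
grasp_force: 49.7
```

Call:
servo_tool:
  plan:
    - [0,0,0,0]
    - [0,0,0,0]
    - [0,0,0,0]
    - [0,0,0,0]
    - [0,0,0,0]
  fingers: 100

```text
clock: 6.7
tool_pos: [0.5834, -0.2625, 0.0418]
ee_rot: [2.024, 2.402, 0.0]
contact_force: [-0.9, -0.1, 1.1]
gripper_width: 0.0858
grasp_force: 0.0
```

Call:
servo_tool:
  plan:
    - [0,0,0,0]
    - [0,0,0,0]
    - [0,0,-0.2,0]
    - [0,0,-0.6,0]
    - [0,0,-1,0]

```text
clock: 7.12
tool_pos: [0.5823, -0.262, 0.1212]
ee_rot: [-2.022, -2.4, 0.001]
contact_force: [0.8, -0.3, 0.9]
gripper_width: 0.0851
grasp_force: 0.0
```

Call:
servo_tool:
  plan:
    - [0.1,0,0,0]
    - [0.3,0,-0.1,0]
    - [0.6,-0.1,-0.2,0.03]
    - [1,-0.2,-0.2,0.07]
    - [1,-0.2,-0.2,0.0905]

```text
clock: 7.53
tool_pos: [0.5523, -0.1787, 0.1375]
ee_rot: [-2.343, -2.089, -0.001]
contact_force: [1.6, 1.3, 0.6]
gripper_width: 0.0855
grasp_force: 0.0
```

```bash
python3 -c "
from h import *
need(.533,.145,.16,-.1145)
i=optics.camera_info('wrist')
p,d=optics.read_camera('side');cv2.imwrite('pics/s1.png',cv2.resize(p[200:320,230:350,::-1],(600,600)))
"
```

```text
t 7.53 tcp [ 0.5523 -0.1787  0.1375] yaw -0.114 q7 -0.02 w 0.0855 need [ 3.993 -0.702 -0.269] turn 0.0
```

View pics/s1.png

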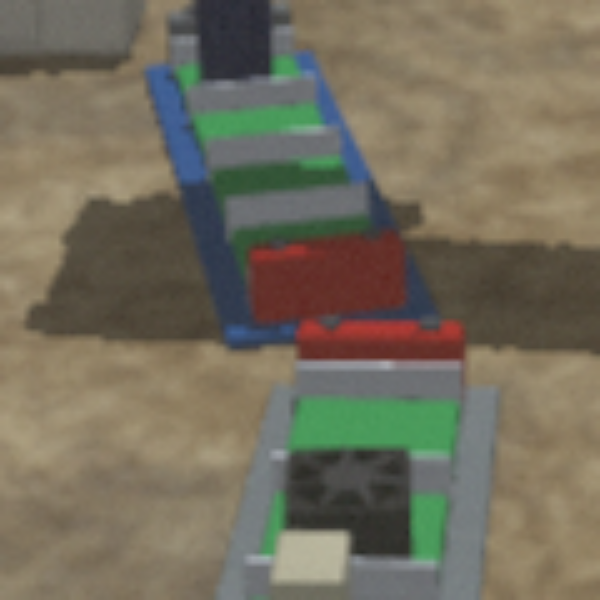

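The side view shows the capacitor standing upright in the far blue bay. Next is the fan.

Call:
servo_tool:
  plan:
    - [0.3,-0.05,0,0]
    - [0.65,-0.11,0,0]
    - [1,-0.175,0,0]

```text
clock: 7.83
tool_pos: [0.5484, -0.1045, 0.1369]
ee_rot: [-2.344, -2.091, 0.001]
contact_force: [0.2, 0.6, 0.6]
gripper_width: 0.0854
grasp_force: 0.0
```

Call:
servo_tool:
  plan:
    - [0.33,-0.06,0,0]
    - [0.66,-0.12,0,0]
    - [1,-0.175,0,0]

```text
clock: 8.08
tool_pos: [0.5435, -0.0229, 0.137]
ee_rot: [-2.342, -2.093, 0.001]
contact_force: [1.0, -0.1, 0.3]
gripper_width: 0.0852
grasp_force: 0.0
```

Call:
servo_tool:
  plan:
    - [0.33,-0.06,0,0]
    - [0.66,-0.12,0,0]
    - [1,-0.175,0,0]

```text
clock: 8.33
tool_pos: [0.5387, 0.0581, 0.1371]
ee_rot: [-2.343, -2.093, 0.001]
contact_force: [-0.3, 0.4, -0.2]
gripper_width: 0.0856
grasp_force: 0.0
```

Call:
servo_tool:
  plan:
    - [0.33,-0.06,0,0]
    - [0.66,-0.12,0,0]
    - [0.9,-0.16,0,0]
    - [1,-0.175,0,0]
    - [1,-0.175,0,0]

```text
clock: 8.75
tool_pos: [0.534, 0.1401, 0.1372]
ee_rot: [-2.339, -2.096, 0.0]
contact_force: [-0.4, -0.8, -0.0]
gripper_width: 0.0852
grasp_force: 0.0
```

```bash
python3 -c "
from h import *
need(.533,.145,.06,-.1145)"
```

```text
t 8.75 tcp [0.534  0.1401 0.1372] yaw -0.11 q7 -0.61 w 0.0852 need [ 0.059 -0.018  0.966] turn 0.0016
```

Call:
servo_tool:
  plan:
    - [0.06,-0.02,0.3,0]
    - [0.06,-0.02,0.6,0]
    - [0.06,-0.02,0.85,0]
    - [0.06,-0.02,0.97,0]
    - [0.06,-0.02,0.97,0]

```text
clock: 9.17
tool_pos: [0.5324, 0.1408, 0.0576]
ee_rot: [-2.344, -2.089, 0.006]
contact_force: [-0.6, -0.4, -0.1]
gripper_width: 0.0854
grasp_force: 0.0
```

```bash
python3 -c "
from h import *
need(.533,.145,.027,-.1145)"
```

```text
t 9.17 tcp [0.5324 0.1408 0.0576] yaw -0.115 q7 -0.69 w 0.0854 need [0.053 0.003 0.382] turn -0.0003
```

Call:
servo_tool:
  plan:
    - [0.055,0,0.1,0]
    - [0.055,0,0.2,0]
    - [0.055,0,0.3,0]
    - [0.055,0,0.37,0]
    - [0.055,0,0.37,0]

```text
clock: 9.58
tool_pos: [0.5335, 0.147, 0.0292]
ee_rot: [-2.344, -2.091, 0.002]
contact_force: [-0.2, 0.4, -0.3]
gripper_width: 0.0854
grasp_force: 0.0
```

Call:
servo_tool:
  plan:
    - [0,0,0,0]
    - [0,0,0,0]
    - [0,0,0,0]
    - [0,0,0,0]
    - [0,0,0,0]
  fingers: 0

```text
clock: 10.0
tool_pos: [0.5346, 0.1474, 0.0312]
ee_rot: [2.344, 2.091, 0.001]
contact_force: [-1.5, -0.6, 5.5]
gripper_width: 0.0394
grasp_force: 48.6
```

Call:
servo_tool:
  plan:
    - [0,0,0,0]
    - [0,0,0,0]
    - [0,0,0,0]
    - [0,0,0,0]
    - [0,0,0,0]

```text
clock: 10.42
tool_pos: [0.5346, 0.1474, 0.0312]
ee_rot: [2.344, 2.091, 0.001]
contact_force: [-1.4, -1.6, 5.7]
gripper_width: 0.0397
grasp_force: 48.7
```

Call:
servo_tool:
  plan:
    - [0,0,-0.1,0]
    - [0,0,-0.35,0]
    - [0,0,-0.65,0]
    - [0,0,-0.9,0]
    - [0,0,-1,0]

```text
clock: 10.83
tool_pos: [0.5354, 0.148, 0.1136]
ee_rot: [2.343, 2.09, 0.005]
contact_force: [0.8, 0.2, -0.3]
gripper_width: 0.0393
grasp_force: 49.3
```

Call:
servo_tool:
  plan:
    - [-0.1,0.03,0,0]
    - [-0.35,0.08,0,0]
    - [-0.65,0.14,0,0]
    - [-1,0.215,0,0]

```text
clock: 11.17
tool_pos: [0.5413, 0.0653, 0.1091]
ee_rot: [-2.342, -2.093, 0.002]
contact_force: [0.0, -0.1, -1.0]
gripper_width: 0.0392
grasp_force: 49.3
```

Call:
servo_tool:
  plan:
    - [-0.33,0.07,0,0]
    - [-0.66,0.14,0,0]
    - [-1,0.215,0,0]

```text
clock: 11.42
tool_pos: [0.5492, -0.0177, 0.109]
ee_rot: [-2.344, -2.09, 0.002]
contact_force: [0.7, 1.0, -0.3]
gripper_width: 0.0393
grasp_force: 49.3
```

Call:
servo_tool:
  plan:
    - [-0.33,0.07,0,0]
    - [-0.66,0.14,0,0]
    - [-1,0.215,0,0]

```text
clock: 11.67
tool_pos: [0.5571, -0.0991, 0.1089]
ee_rot: [-2.344, -2.09, 0.002]
contact_force: [0.5, 0.5, -1.8]
gripper_width: 0.0396
grasp_force: 49.3
```

Call:
servo_tool:
  plan:
    - [-0.33,0.07,0,-0.02]
    - [-0.66,0.14,0,-0.045]
    - [-0.9,0.2,0,-0.07]
    - [-1,0.215,0,-0.0905]
    - [-1,0.215,0,-0.0905]

```text
clock: 12.08
tool_pos: [0.5646, -0.1822, 0.1085]
ee_rot: [-2.025, -2.399, 0.003]
contact_force: [-1.1, 0.2, -1.5]
gripper_width: 0.0392
grasp_force: 49.2
```

```bash
python3 -c "
from h import *
need(.5692,-.1956,.032,.170)"
```

```text
t 12.08 tcp [ 0.5646 -0.1822  0.1085] yaw 0.169 q7 0.22 w 0.0392 need [-0.175  0.031  0.956] turn -0.0004
```

Call:
servo_tool:
  plan:
    - [-0.1,0.02,0.2,0]
    - [-0.2,0.02,0.45,0]
    - [-0.2,0.02,0.7,0]
    - [-0.2,0.02,0.86,0]
    - [-0.2,0.02,0.86,0]

```text
clock: 12.5
tool_pos: [0.5679, -0.1925, 0.0379]
ee_rot: [-2.021, -2.397, 0.003]
contact_force: [-0.8, -0.4, -0.8]
gripper_width: 0.0387
grasp_force: 49.3
```

```bash
python3 -c "
from h import *
need(.5692,-.1956,.032,.170)
f=optics.read_camera('top')[0];cv2.imwrite('pics/t1.png',cv2.resize(f[150:270,300:460,::-1],(800,600)))"
```

```text
t 12.5 tcp [ 0.5679 -0.1925  0.0379] yaw 0.17 q7 0.2 w 0.0387 need [-0.041  0.009  0.074] turn -0.0001
```

View pics/t1.png

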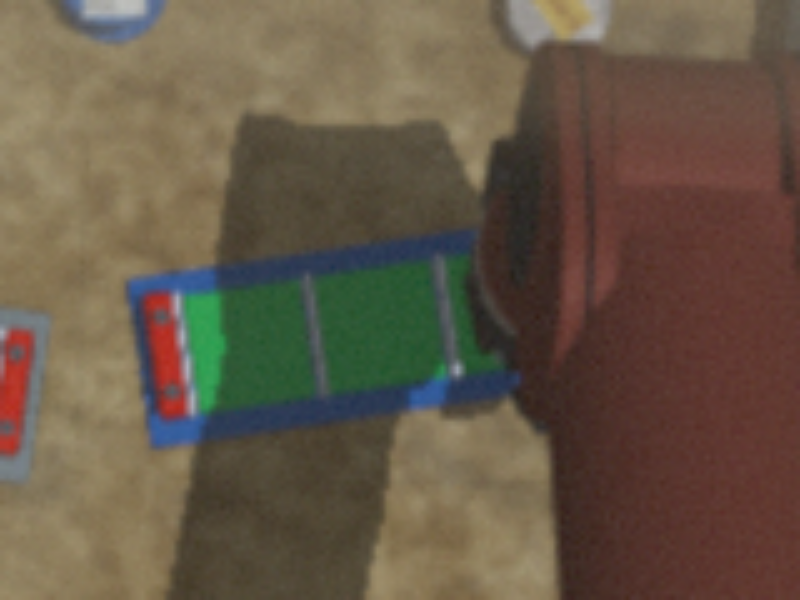

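The top view is blocked by the arm, which hides the fan, so I'm relying on the measured TCP. Set the fan down, release it, rise and head back.

Call:
servo_tool:
  plan:
    - [-0.04,0.01,0.04,0]
    - [-0.04,0.01,0.08,0]
    - [-0.04,0.01,0.09,0]
    - [-0.04,0.01,0.09,0]

```text
clock: 12.88
tool_pos: [0.5719, -0.197, 0.0347]
ee_rot: [2.024, 2.402, 0.0]
contact_force: [-0.7, -0.2, -0.8]
gripper_width: 0.0392
grasp_force: 49.3
```

Call:
servo_tool:
  plan:
    - [0,0,0,0]
    - [0,0,0,0]
    - [0,0,0,0]
    - [0,0,0,0]
    - [0,0,0,0]
  fingers: 100

```text
clock: 13.3
tool_pos: [0.5718, -0.197, 0.0345]
ee_rot: [2.024, 2.402, 0.0]
contact_force: [-0.8, 0.3, -1.1]
gripper_width: 0.0853
grasp_force: 0.0
```

Call:
servo_tool:
  plan:
    - [0,0,0,0]
    - [0,0,0,0]
    - [0,0,-0.2,0]
    - [0,0,-0.6,0]
    - [0,0,-1,0]

```text
clock: 13.72
tool_pos: [0.5707, -0.1965, 0.1141]
ee_rot: [-2.022, -2.4, 0.001]
contact_force: [1.0, -0.5, 1.0]
gripper_width: 0.0851
grasp_force: 0.0
```

Call:
servo_tool:
  plan:
    - [0.1,0,-0.1,0]
    - [0.3,0,-0.3,0]
    - [0.6,-0.1,-0.5,0.03]
    - [1,-0.2,-0.5,0.07]
    - [1,-0.2,-0.5,0.0905]

```text
clock: 14.13
tool_pos: [0.5416, -0.1144, 0.1556]
ee_rot: [-2.345, -2.09, -0.003]
contact_force: [1.1, 0.7, 1.3]
gripper_width: 0.0854
grasp_force: 0.0
```

Call:
servo_tool:
  plan:
    - [0.33,-0.06,0,0]
    - [0.66,-0.12,0,0]
    - [1,-0.175,0,0]

```text
clock: 14.38
tool_pos: [0.5373, -0.039, 0.1543]
ee_rot: [2.345, 2.09, -0.0]
contact_force: [-0.0, 0.5, -0.1]
gripper_width: 0.0851
grasp_force: 0.0
```

Call:
servo_tool:
  plan:
    - [0.33,-0.06,0,0]
    - [0.66,-0.12,0,0]
    - [1,-0.175,0,0]

```text
clock: 14.63
tool_pos: [0.5324, 0.0426, 0.1543]
ee_rot: [2.344, 2.091, -0.0]
contact_force: [1.5, -0.1, -0.0]
gripper_width: 0.0853
grasp_force: 0.0
```

Call:
servo_tool:
  plan:
    - [0.33,-0.06,0,0]
    - [0.66,-0.12,0,0]
    - [1,-0.175,0,0]
    - [1,-0.175,0,0]
    - [1,-0.175,0,0]

```text
clock: 15.05
tool_pos: [0.5275, 0.1244, 0.1543]
ee_rot: [-2.34, -2.095, -0.001]
contact_force: [0.1, -1.3, -1.2]
gripper_width: 0.0853
grasp_force: 0.0
```

```bash
python3 -c "
from h import *
need(.5442,.2098,.14,-.1145)
i=optics.camera_info('wrist')
p,d=optics.read_camera('wrist');cv2.imwrite('pics/w3.png',p[:,:,::-1]);np.savez('w3.npz',p=p,d=d,rv=i['rvec'],tv=i['tvec'])"
```

```text
t 15.05 tcp [0.5275 0.1244 0.1543] yaw -0.11 q7 -0.58 w 0.0853 need [1.084 0.09  0.18 ] turn 0.0013
```

View pics/w3.png

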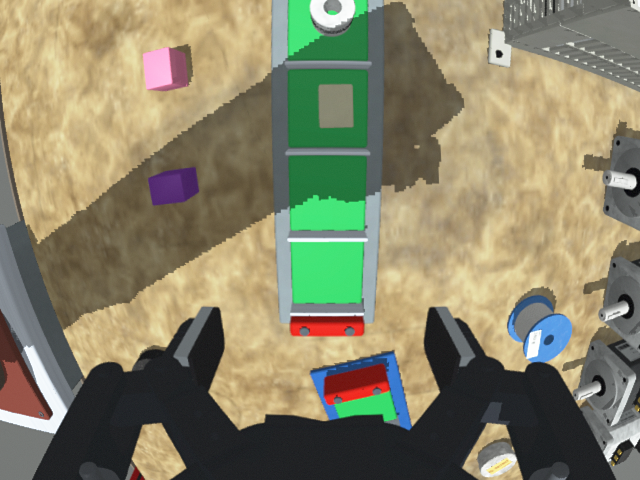

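The wrist view shows the cream relay top at (337,106) and the coupling at (332,12). The two emptied grey bays are below them.

```bash
python3 -c "
from h import *
f=np.load('w3.npz')
print(wcast([[337,106]],.048,f['rv'],f['tv']),wcast([[332,10]],.044,f['rv'],f['tv']))
t,d=optics.read_camera('top');np.savez('t2.npz',p=t,d=d);cv2.imwrite('pics/t2.png',cv2.resize(t[180:260,320:460,::-1],(784,448)))
hsv=cv2.cvtColor(t,cv2.COLOR_RGB2HSV)
m=blob(cv2.inRange(hsv,(0,0,140),(180,60,255)),(417,195,440,222));q=cv2.minEnclosingCircle(cv2.findContours(m,0,1)[0][0]);print(q,cast('top',q[0],.064))
"
```

```text
[[0.54534515 0.21248494 0.048     ]] [[0.54939426 0.2766768  0.044     ]]
((431.5, 203.5), 6.041623115539551) [[ 0.58354527 -0.25861324  0.064     ]]
```

View pics/t2.png

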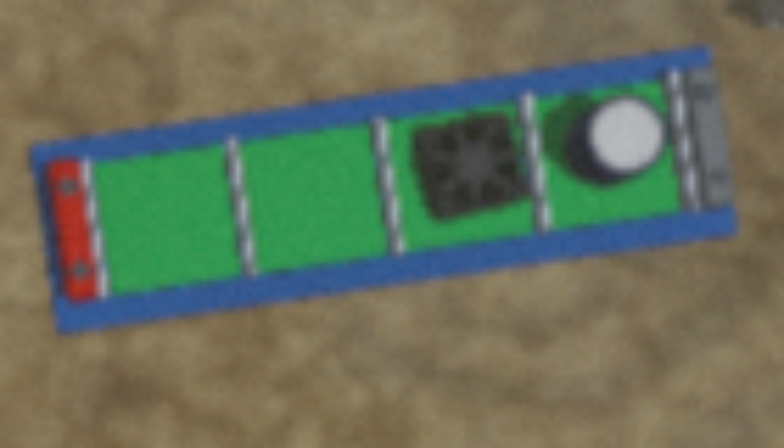

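The capacitor is 3 mm from its bay centre, and the fan sits near the middle of its bay. Next is the relay at about (0.545, 0.211).

Call:
servo_tool:
  plan:
    - [0.3,0.03,0.1,0]
    - [0.65,0.06,0.2,0]
    - [1,0.09,0.4,0]
    - [1,0.09,0.5,0]

```text
clock: 15.48
tool_pos: [0.544, 0.2053, 0.1133]
ee_rot: [-2.34, -2.093, -0.003]
contact_force: [-1.5, 0.1, 0.2]
gripper_width: 0.0851
grasp_force: 0.0
```

Call:
servo_tool:
  plan:
    - [0.1,0,0.2,0]
    - [0.1,0,0.4,0]
    - [0.1,0,0.6,0]
    - [0.1,0,0.7,0]
    - [0.1,0,0.7,0]

```text
clock: 15.9
tool_pos: [0.5443, 0.2072, 0.0563]
ee_rot: [-2.345, -2.089, 0.005]
contact_force: [-0.2, 0.7, 1.6]
gripper_width: 0.0856
grasp_force: 0.0
```

```bash
python3 -c "
from h import *
need(.545,.211,.029,-.1145)"
```

```text
t 15.9 tcp [0.5443 0.2072 0.0563] yaw -0.116 q7 -0.82 w 0.0856 need [0.049 0.004 0.341] turn -0.0004
```

Call:
servo_tool:
  plan:
    - [0.05,0,0.1,0]
    - [0.05,0,0.2,0]
    - [0.05,0,0.3,0]
    - [0.05,0,0.34,0]
    - [0.05,0,0.34,0]

```text
clock: 16.32
tool_pos: [0.5451, 0.2127, 0.0302]
ee_rot: [-2.344, -2.091, 0.002]
contact_force: [-1.0, 0.7, -0.2]
gripper_width: 0.0855
grasp_force: 0.0
```

Call:
servo_tool:
  plan:
    - [0,0,0,0]
    - [0,0,0,0]
    - [0,0,0,0]
    - [0,0,0,0]
    - [0,0,0,0]
  fingers: 0

```text
clock: 16.73
tool_pos: [0.5458, 0.213, 0.0314]
ee_rot: [2.344, 2.091, 0.001]
contact_force: [1.1, -0.9, 0.6]
gripper_width: 0.0252
grasp_force: 0.0
```

Call:
servo_tool:
  plan:
    - [0,0,0,0]
    - [0,0,0,0]
    - [0,0,0,0]
    - [0,0,0,0]
    - [0,0,0,0]

```text
clock: 17.15
tool_pos: [0.5459, 0.2131, 0.0315]
ee_rot: [2.344, 2.091, 0.001]
contact_force: [-0.4, -0.2, 5.3]
gripper_width: 0.0206
grasp_force: 49.5
```

Call:
servo_tool:
  plan:
    - [0,0,-0.1,0]
    - [0,0,-0.35,0]
    - [0,0,-0.65,0]
    - [0,0,-0.9,0]
    - [0,0,-1,0]

```text
clock: 17.57
tool_pos: [0.5465, 0.2137, 0.1141]
ee_rot: [2.343, 2.091, 0.004]
contact_force: [0.1, 0.3, -0.5]
gripper_width: 0.0206
grasp_force: 49.0
```

Call:
servo_tool:
  plan:
    - [-0.1,0.02,0,0]
    - [-0.35,0.05,0,0]
    - [-0.65,0.1,0,0]
    - [-1,0.15,0,0]

```text
clock: 17.9
tool_pos: [0.5474, 0.1314, 0.1096]
ee_rot: [-2.342, -2.092, 0.002]
contact_force: [1.0, -0.4, -0.6]
gripper_width: 0.0208
grasp_force: 49.0
```

Call:
servo_tool:
  plan:
    - [-0.33,0.05,0,0]
    - [-0.66,0.1,0,0]
    - [-1,0.15,0,0]

```text
clock: 18.15
tool_pos: [0.5501, 0.0491, 0.1096]
ee_rot: [-2.344, -2.09, 0.003]
contact_force: [0.1, 0.1, -0.8]
gripper_width: 0.021
grasp_force: 49.0
```

Call:
servo_tool:
  plan:
    - [-0.33,0.05,0,0]
    - [-0.66,0.1,0,0]
    - [-1,0.15,0,0]

```text
clock: 18.4
tool_pos: [0.5528, -0.0316, 0.1096]
ee_rot: [-2.344, -2.09, 0.003]
contact_force: [0.5, 1.0, 0.4]
gripper_width: 0.0209
grasp_force: 49.0
```

Call:
servo_tool:
  plan:
    - [-0.33,0.05,0,-0.02]
    - [-0.66,0.1,0,-0.045]
    - [-0.9,0.14,0,-0.07]
    - [-1,0.15,0,-0.0905]
    - [-1,0.15,0,-0.0905]

```text
clock: 18.82
tool_pos: [0.5554, -0.1141, 0.1093]
ee_rot: [-2.025, -2.399, 0.003]
contact_force: [-0.2, -0.6, -0.8]
gripper_width: 0.0203
grasp_force: 48.9
```

```bash
python3 -c "
from h import *
need(.5585,-.1331,.032,.170)"
```

```text
t 18.82 tcp [ 0.5554 -0.1141  0.1093] yaw 0.169 q7 0.1 w 0.0203 need [-0.241  0.001  0.966] turn -0.0004
```

Call:
servo_tool:
  plan:
    - [-0.12,-0.01,0.2,0]
    - [-0.25,-0.02,0.45,0]
    - [-0.25,-0.02,0.7,0]
    - [-0.25,-0.02,0.88,0]
    - [-0.25,-0.02,0.88,0]

```text
clock: 19.23
tool_pos: [0.556, -0.1291, 0.037]
ee_rot: [-2.022, -2.397, 0.003]
contact_force: [-0.6, -0.4, -1.0]
gripper_width: 0.0204
grasp_force: 48.9
```

Call:
servo_tool:
  plan:
    - [-0.02,-0.01,0.04,0]
    - [-0.02,-0.01,0.08,0]
    - [-0.02,-0.01,0.09,0]
    - [-0.02,-0.01,0.09,0]

```text
clock: 19.57
tool_pos: [0.5585, -0.1319, 0.0341]
ee_rot: [2.024, 2.402, 0.001]
contact_force: [-0.1, -0.3, -0.4]
gripper_width: 0.0207
grasp_force: 48.9
```

```bash
python3 -c "
from h import *
need(.5585,-.1331,.0315,.170)"
```

```text
t 19.57 tcp [ 0.5585 -0.1319  0.0341] yaw 0.17 q7 0.07 w 0.0207 need [-0.014 -0.003  0.033] turn 0.0001
```

Call:
servo_tool:
  plan:
    - [-0.01,0,0.02,0]
    - [-0.01,0,0.035,0]
    - [-0.01,0,0.035,0]

```text
clock: 19.82
tool_pos: [0.5588, -0.1331, 0.0315]
ee_rot: [2.024, 2.401, 0.0]
contact_force: [-1.0, 0.5, 5.4]
gripper_width: 0.0204
grasp_force: 49.5
```

Call:
servo_tool:
  plan:
    - [0,0,0,0]
    - [0,0,0,0]
    - [0,0,0,0]
    - [0,0,0,0]
    - [0,0,0,0]
  fingers: 100

```text
clock: 20.23
tool_pos: [0.5583, -0.1329, 0.0307]
ee_rot: [-2.024, -2.402, -0.0]
contact_force: [0.2, 0.3, 0.6]
gripper_width: 0.0797
grasp_force: 0.0
```

Call:
servo_tool:
  plan:
    - [0,0,0,0]
    - [0,0,0,0]
    - [0,0,-0.2,0]
    - [0,0,-0.6,0]
    - [0,0,-1,0]

```text
clock: 20.65
tool_pos: [0.5573, -0.1325, 0.1106]
ee_rot: [-2.022, -2.4, 0.001]
contact_force: [0.8, 0.0, 1.2]
gripper_width: 0.0853
grasp_force: 0.0
```

Call:
servo_tool:
  plan:
    - [0.1,0,-0.1,0]
    - [0.3,0,-0.2,0]
    - [0.6,0.1,-0.3,0.03]
    - [1,0.15,-0.3,0.07]
    - [1,0.15,-0.3,0.0905]

```text
clock: 21.07
tool_pos: [0.5559, -0.0436, 0.1349]
ee_rot: [-2.342, -2.091, -0.004]
contact_force: [0.7, 2.3, 0.2]
gripper_width: 0.0855
grasp_force: 0.0
```

Call:
servo_tool:
  plan:
    - [0.33,-0.04,0,0]
    - [0.66,-0.08,0,0]
    - [1,-0.12,0,0]

```text
clock: 21.32
tool_pos: [0.555, 0.0304, 0.1338]
ee_rot: [-2.344, -2.09, 0.002]
contact_force: [-0.2, 0.4, 0.8]
gripper_width: 0.0854
grasp_force: 0.0
```

Call:
servo_tool:
  plan:
    - [0.33,-0.04,0,0]
    - [0.66,-0.08,0,0]
    - [1,-0.12,0,0]

```text
clock: 21.57
tool_pos: [0.5543, 0.1112, 0.1339]
ee_rot: [-2.343, -2.091, 0.002]
contact_force: [0.7, -0.5, -0.5]
gripper_width: 0.0855
grasp_force: 0.0
```

Call:
servo_tool:
  plan:
    - [0.33,-0.04,0,0]
    - [0.66,-0.08,0,0]
    - [1,-0.12,0,0]
    - [1,-0.12,0,0]
    - [1,-0.12,0,0]

```text
clock: 21.98
tool_pos: [0.5535, 0.1927, 0.1339]
ee_rot: [-2.338, -2.096, 0.001]
contact_force: [-0.1, -0.7, -0.3]
gripper_width: 0.0855
grasp_force: 0.0
```

```bash
python3 -c "
from h import *
i=optics.camera_info('wrist')
p,d=optics.read_camera('wrist');f=dict(rv=i['rvec'],tv=i['tvec'])
i=optics.camera_info('wrist');np.savez('w4.npz',p=p,d=d,**f);cv2.imwrite('pics/w4.png',p[:300,:,::-1])
need(.5492,.2765,.06,-.1145)
"
```

```text
t 22.03 tcp [0.5541 0.1907 0.1339] yaw -0.112 q7 -0.74 w 0.0853 need [ 1.059 -0.179  0.924] turn 0.0008
```

View pics/w4.png

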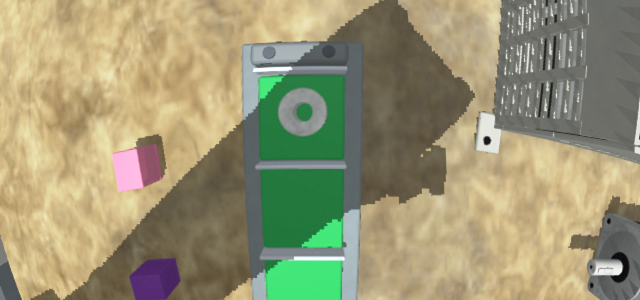

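The coupling's top ring is at (303,111), alone in the last grey bay. Moving over it.

Call:
servo_tool:
  plan:
    - [0.3,-0.06,0,0]
    - [0.65,-0.12,0.1,0]
    - [1,-0.18,0.2,0]
    - [1,-0.18,0.3,0]

```text
clock: 22.37
tool_pos: [0.5481, 0.2761, 0.1105]
ee_rot: [-2.338, -2.095, -0.003]
contact_force: [-1.1, 0.5, 0.7]
gripper_width: 0.0856
grasp_force: 0.0
```

Call:
servo_tool:
  plan:
    - [0.07,0,0.2,0]
    - [0.07,0,0.4,0]
    - [0.07,0,0.55,0]
    - [0.07,0,0.62,0]
    - [0.07,0,0.62,0]

```text
clock: 22.78
tool_pos: [0.5502, 0.2746, 0.0591]
ee_rot: [-2.346, -2.089, 0.005]
contact_force: [-0.4, -0.0, 0.3]
gripper_width: 0.0853
grasp_force: 0.0
```

```bash
python3 -c "
from h import *
f=np.load('w4.npz');w=wcast([[303,111]],.044,f['rv'],f['tv'])[0];print(w)
need(.5492,.2765,.029,-.1145)"
```

```text
[0.55044793 0.27968762 0.044     ]
t 22.78 tcp [0.5502 0.2746 0.0591] yaw -0.116 q7 -0.94 w 0.0853 need [ 0.023 -0.014  0.376] turn -0.0004
```

Averaging the two measurements gives y ≈ 0.278.

Call:
servo_tool:
  plan:
    - [0.035,0,0.1,0]
    - [0.035,0,0.2,0]
    - [0.035,0,0.3,0]
    - [0.035,0,0.37,0]
    - [0.035,0,0.37,0]

```text
clock: 23.2
tool_pos: [0.5503, 0.2787, 0.03]
ee_rot: [-2.344, -2.091, 0.003]
contact_force: [0.2, -0.2, 1.1]
gripper_width: 0.0855
grasp_force: 0.0
```

Call:
servo_tool:
  plan:
    - [0,0,0,0]
    - [0,0,0,0]
    - [0,0,0,0]
    - [0,0,0,0]
    - [0,0,0,0]
  fingers: 0

```text
clock: 23.62
tool_pos: [0.5513, 0.2794, 0.0321]
ee_rot: [2.344, 2.091, 0.001]
contact_force: [0.5, 1.0, 1.2]
gripper_width: 0.0271
grasp_force: 49.4
```

Call:
servo_tool:
  plan:
    - [0,0,0,0]
    - [0,0,0,0]
    - [0,0,0,0]
    - [0,0,0,0]
    - [0,0,0,0]

```text
clock: 24.03
tool_pos: [0.5514, 0.2794, 0.0321]
ee_rot: [2.344, 2.091, 0.001]
contact_force: [-0.5, -0.2, 5.4]
gripper_width: 0.0275
grasp_force: 49.2
```

Call:
servo_tool:
  plan:
    - [0,0,-0.1,0]
    - [0,0,-0.35,0]
    - [0,0,-0.65,0]
    - [0,0,-0.9,0]
    - [0,0,-1,0]

```text
clock: 24.45
tool_pos: [0.5519, 0.28, 0.1146]
ee_rot: [2.344, 2.091, 0.005]
contact_force: [0.3, 0.7, -0.7]
gripper_width: 0.0271
grasp_force: 49.3
```

Call:
servo_tool:
  plan:
    - [-0.1,0.01,0,0]
    - [-0.35,0.04,0,0]
    - [-0.65,0.07,0,0]
    - [-1,0.11,0,0]

```text
clock: 24.78
tool_pos: [0.5494, 0.1979, 0.11]
ee_rot: [-2.342, -2.092, 0.003]
contact_force: [0.6, 0.5, -1.4]
gripper_width: 0.027
grasp_force: 49.3
```

Call:
servo_tool:
  plan:
    - [-0.33,0.04,0,0]
    - [-0.66,0.07,0,0]
    - [-1,0.11,0,0]

```text
clock: 25.03
tool_pos: [0.5491, 0.116, 0.1099]
ee_rot: [-2.344, -2.09, 0.003]
contact_force: [0.7, 0.1, -0.2]
gripper_width: 0.0272
grasp_force: 49.3
```

Call:
servo_tool:
  plan:
    - [-0.33,0.04,0,0]
    - [-0.66,0.07,0,0]
    - [-1,0.11,0,0]

```text
clock: 25.28
tool_pos: [0.5486, 0.0356, 0.11]
ee_rot: [-2.344, -2.09, 0.003]
contact_force: [0.6, -0.3, -0.3]
gripper_width: 0.0276
grasp_force: 49.3
```

Call:
servo_tool:
  plan:
    - [-0.33,0.04,0,-0.02]
    - [-0.66,0.07,0,-0.045]
    - [-0.9,0.1,0,-0.07]
    - [-1,0.11,0,-0.0905]
    - [-1,0.11,0,-0.0905]

```text
clock: 25.7
tool_pos: [0.5482, -0.0465, 0.1098]
ee_rot: [-2.026, -2.399, 0.004]
contact_force: [1.3, 1.0, -1.3]
gripper_width: 0.0273
grasp_force: 49.3
```

```bash
python3 -c "
from h import *
need(.5477,-.0705,.032,.170)"
```

```text
t 25.7 tcp [ 0.5482 -0.0465  0.1098] yaw 0.169 q7 -0.03 w 0.0273 need [-0.294 -0.054  0.973] turn -0.0005
```

Call:
servo_tool:
  plan:
    - [-0.15,-0.03,0.2,0]
    - [-0.3,-0.06,0.45,0]
    - [-0.3,-0.06,0.7,0]
    - [-0.3,-0.06,0.88,0]
    - [-0.3,-0.06,0.88,0]

```text
clock: 26.12
tool_pos: [0.546, -0.0665, 0.0374]
ee_rot: [-2.023, -2.396, 0.004]
contact_force: [-0.9, -0.5, -1.1]
gripper_width: 0.0273
grasp_force: 49.4
```

Call:
servo_tool:
  plan:
    - [-0.02,-0.01,0.04,0]
    - [-0.02,-0.01,0.08,0]
    - [-0.02,-0.01,0.11,0]
    - [-0.02,-0.01,0.11,0]

```text
clock: 26.45
tool_pos: [0.5486, -0.0687, 0.0325]
ee_rot: [2.024, 2.402, 0.0]
contact_force: [-0.5, 0.4, -0.5]
gripper_width: 0.0275
grasp_force: 49.4
```

```bash
python3 -c "
from h import *
need(.5477,-.0705,.0321,.170)"
```

```text
t 26.45 tcp [ 0.5486 -0.0687  0.0325] yaw 0.17 q7 -0.05 w 0.0275 need [-0.02  -0.014  0.005] turn 0.0
```

Release, rise, and move clear of the top view.

Call:
servo_tool:
  plan:
    - [0,0,0,0]
    - [0,0,0,0]
    - [0,0,0,0]
    - [0,0,0,0]
    - [0,0,0,0]
  fingers: 100

```text
clock: 26.87
tool_pos: [0.5485, -0.0689, 0.0325]
ee_rot: [2.024, 2.402, 0.0]
contact_force: [1.2, -0.8, -0.6]
gripper_width: 0.085
grasp_force: 0.0
```

Call:
servo_tool:
  plan:
    - [0,0,0,0]
    - [0,0,0,0]
    - [0,0,-0.2,0]
    - [0,0,-0.6,0]
    - [0,0,-1,0]

```text
clock: 27.28
tool_pos: [0.5474, -0.0687, 0.1123]
ee_rot: [-2.022, -2.4, 0.001]
contact_force: [1.6, 0.1, 0.2]
gripper_width: 0.0852
grasp_force: 0.0
```

Call:
servo_tool:
  plan:
    - [0.1,0,-0.1,0]
    - [0.3,0,-0.3,0]
    - [0.65,0,-0.5,0]
    - [1,0,-0.6,0]

```text
clock: 27.62
tool_pos: [0.5354, 0.0103, 0.1621]
ee_rot: [2.026, 2.399, 0.002]
contact_force: [0.8, 0.4, 0.3]
gripper_width: 0.0855
grasp_force: 0.0
```

Call:
servo_tool:
  plan:
    - [0.33,0,0,0]
    - [0.66,0,0,0]
    - [1,0,0,0]

```text
clock: 27.87
tool_pos: [0.521, 0.0899, 0.1605]
ee_rot: [2.024, 2.401, 0.0]
contact_force: [0.7, -0.8, -0.1]
gripper_width: 0.0852
grasp_force: 0.0
```

Call:
servo_tool:
  plan:
    - [0.33,0,0,0]
    - [0.66,0,0,0]
    - [1,0,0,0]
    - [1,0,0,0]
    - [1,0,0,0]

```text
clock: 28.28
tool_pos: [0.5071, 0.1695, 0.1603]
ee_rot: [-2.02, -2.406, -0.001]
contact_force: [0.5, -0.8, 1.2]
gripper_width: 0.0855
grasp_force: 0.0
```

```bash
python3 - <<'E'
from h import *
t,d=optics.read_camera('top');cv2.imwrite('pics/t3.png',cv2.resize(t[180:260,320:460,::-1],(784,448)))
hsv=cv2.cvtColor(t,cv2.COLOR_RGB2HSV)
i=optics.camera_info("top");M=R.from_rotvec(i["rvec"]).as_matrix();K=i["K"]
v,u=np.mgrid[:480,:640];Z=((np.dstack([(u-K[0,2])/K[0,0]*d,(v-K[1,2])/K[1,1]*d,d])-i["tvec"])@M)[:,:,2]
a=.170;c=np.array([.5641,-.1661]);B=np.array([[np.cos(a),np.sin(a)],[-np.sin(a),np.cos(a)]])
n,l,s,_=cv2.connectedComponentsWithStats(((Z>.031)&(u>325)&(u<455)&(v>180)&(v<250)).astype(np.uint8))
for j in range(1,n):
    if s[j][4]<20: continue
    m=l==j;q=cv2.minAreaRect(np.argwhere(m)[:,::-1].astype(np.float32));z=np.median(Z[m])
    print(s[j],z.round(3),(B@(cast("top",q[0],z)[0,:2]-c)*1e3).round(1))
E
```

```text
[442 192   9  25 149] 0.037 [  -0.2 -134.9]
[421 197  18  16 217] 0.064 [  1.7 -90.7]
[395 200  20  19 271] 0.036 [  2.4 -33.9]
[329 209   9  25 142] 0.036 [ -1.3 137.7]
[371 209  13  11 120] 0.049 [-0.5 32.6]
[344 211  13  13 109] 0.044 [ 0.9 97.6]
```

View pics/t3.png

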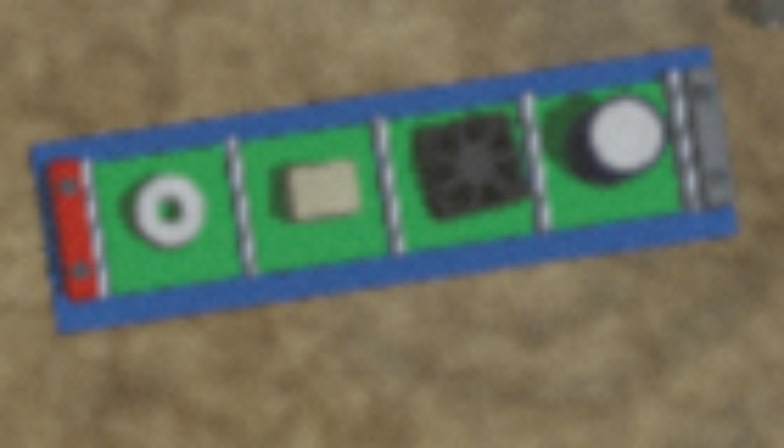

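From the red block, the top view shows coupling, relay, fan and capacitor. All four are upright, at most 5 mm from their bay centres and at the right heights. Handing in.

```bash
python3 -c "
from plant import env
print(env.job_done())"
```

```text
the job is handed in; nothing more can be done
None
```

The job is handed in: from the blue rack's red block stand coupling, relay, fan and capacitor, all upright, released and within about 6 mm of their bay centres in the last top view; no pass/fail result was returned.

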